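Start the long wing screw in the terminal block's deep well

ROBOT

A 7-joint arm with a two-finger parallel gripper is mounted at the origin on the work surface. World frame = base frame: x ahead of the robot, y to its left, z up, the work surface at z = 0. Lengths are in m, angles in rad, forces in N, time in s.
With the tool pointing down it reaches from about 0.425 to 0.8 m from the base axis. Payload 8.3 kg.
Tool frame: the origin (TCP) lies midway between the tips of the shut fingers; the grasp point (between the pads) lies 19 mm behind it (r.pinch_z is the distance from the TCP to the grasp point, in m); z points along the fingers, x is the direction in which the jaws open and shut, and the axes are right-handed (so a half turn about z gives the same grasp; the last joint's range is limited). The gripper opens to 85 mm and grips with 20 to 120 N. Pads are 22 mm wide; open, the fingers measure 114 mm over their backs; the gripper's body (76 mm by 85 mm) begins 54 mm behind the grasp point. The pads swing forward as they close: fully open they stand 13 mm farther back than shut.
Start: joints at [-1.307, 0.383, 0.016, 1.37, -0.006, 1.388, -0.046], TCP at [0.201, 0.592, 0.231] pointing down, gripper open.
Joint ranges: [-2.95, 2.95], [-0.25, 2.06], [-1.52, 1.56], [0.18, 2.33], [-1.44, 4.58], [0.02, 2.06], [-3.01, 3.01]. Speed limits (rad/s): [2.39, 2.39, 3.01, 3.01, 3.14, 3.14, 3.14].

INTERFACE

Orientations are given as a 3x3 rotation matrix whose columns are the frame's x, y, z axes.
In Python, from station import r gives the robot as it stands.
- The arm moves only by the shell command python3 -m inch 'ROWS'. ROWS is a JSON object of lists of equal length, an entry for each row: "delta_pos": the shift along the tool's x, y, z in cm, a list of three; "twist": the turn, a rotation vector about the tool's x, y, z in rad, a list of three; "grip": the finger opening in cm, from 0 to 8.54. A call has 1 to 12 rows; each row is the pose to reach, as a shift and turn from the pose commanded when the call began, along the tool's axes at that moment; what a row does not reach only later rows make up. A row lasts 1/12 s, in which the tool goes at most 41.7 mm and 7.16 degrees, less where a joint would pass 70% of its speed; a pose out of reach is approached as far as the arm can. A call with a gripper value outside its range is refused whole. The fingers move at their own pace and stop on an object; the grip force is fixed at half the most. Time passes only in rows, so rows that repeat a pose let the fingers close. It gives the time, the measured TCP pose, the force and the opening at its end, in the units of the state.
- r.get_state(): the state, without advancing time (a new reading comes with each control period).
- r.camera(name): name is "scene" or "top" or "wrist"; returns the picture (480x640x3 uint8, blue, green, red); there is no depth.
- r.camera_model(name): a dict with "K" (3x3 intrinsics, pixels), "R" (3x3) and "t" (3): a world point X has camera coordinates R X + t; the wrist camera has in their place "hand_eye" (4x4, takes a point from camera to tool coordinates, whose origin is the TCP and whose axes are the tool frame's). Camera axes: x right, y down, z forward; pixel columns grow to the right and rows downward; lengths in m; the calibration is good to about 2 mm. A picture is of the moment at which its call begins: read the wrist's pose just before it. camera_model takes no time and is no camera call.
- r.sign_off(): hands the job in, once; it reports no verdict.
The state is a dict: "time_s": time; "joint_pos": joint angles; "qd": joint speeds; "joint_efforts": joint torques, N m; "ee_pos": TCP position; "eef_rot": TCP orientation; "contact_force": force on the tool from outside, world axes, zero at the start; "wrist_torque": the same for the moment, N m; "grip_width": opening from 0.0 (shut) to 1.0 (fully open).
Only numpy, scipy, OpenCV 4.12 (cv2) and the standard library are available. Lean on these libraries where they do the work, as an engineer would, in place of code of your own. Each camera call takes 0.05 s, during which the arm holds its last target. There are 200 camera calls.

TASK

Start the hold-down screw of the meter test bench's terminal block: take the long wing screw out of the screw stand and lower it upright down the open, funnelled well in the block, wings along the block's long side, until its flat tip drops fully into the slotted thread at the bottom. Then turn it a quarter turn clockwise (seen from above) to catch the thread, and leave it standing there released.

Things in the scene. Friction and masses are not known exactly. Their poses are not given: they have to be found in the camera images.
- long_head (a point): Centre of the head of the long wing screw (steel, 112 mm, 160 g), loose, upright, tip down in the stand. Head: flat bar 40 mm along x, 12 mm thick along y (grip across it), 26 mm high; z up. Under it a collar 18 mm wide, 4 high, and a 14 mm shank. Tip, 99 mm below this point: flat blade 12 mm wide along x, 6 thick, 10 high. Half a turn about z makes no difference.
- well (a point): Rim centre of the steel funnel on the deep well, near one end of the fixed grey block (160x70x60 mm; white caps close its other places). x along the block's long side to the caps, z up. Funnel 40 mm wide, 14 high; well 20 mm wide, floor 66 mm below this point. On it the thread's slot, 10 mm wide, sloping lead-in, along x at the start. Screw fully down: head centre 33 mm above this point.
- thread (a joint): Slotted thread collar on the well's floor: its turn about the well's axis in rad, clockwise from above positive. 0 at the start (slot along the block's long side), stops at -0.4 and 1.75. Moved by the screw's tip in its slot, with 0.4 rad free play to either side; friction 0.06 N m holds it where it is left.
- stand: Fixed aluminium screw stand, 180 (x) x 60 x 40 mm; origin under its centre. Three holes at x = -60, 0, 60 mm, 17 mm wide, 32 deep, hold the long wing screw, a shorter wing screw (78 mm, same head, 34 mm lower) and a long screw with a round knurled head 24 mm wide, in any order; wings within 20 degrees of the row (x).
Not all that is in view belongs to the job. What is shaped like the part that bears long_head but orange is not meant.

How it is judged:
By the outcome, as a careful person would: the job done as asked, in the order asked, and still so for the second after the job is handed in, with the robot touching nothing.
It also fails if it takes over 40 s, if anything falls off the work surface, if the arm or the gripper's body presses on something with over 40 N, if the wrist force passes 120 N, or if a joint passes its speed limit or range.

## Working session

There is one attempt and no reset: what is moved stays moved. The work goes in short steps, Python scripts to look and compute and a shell command to move; the robot and the scene stay as the last step left them, time stands still between calls to the robot, and variables do not carry over. Pictures are saved under pics/ and viewed, about 8 in all and at most 12, crops included, and the job is handed in when it is done.

```bash
mkdir -p pics; ls
python3 - <<'E'
from station import r
import cv2,numpy as np
for n in("scene","top"):
    cv2.imwrite(f"pics/{n}0.png",r.camera(n))
    m=r.camera_model(n);print(n,np.round(m["K"],1).tolist(),np.round(m["R"],4).tolist(),np.round(m["t"],4).tolist())
print(np.round(r.camera_model("wrist")["hand_eye"],4).tolist(),r.pinch_z)
s=r.get_state();print(s)
E
```

```text
pics
scene [[453.2, 0.0, 321.3], [0.0, 453.2, 241.8], [0.0, 0.0, 1.0]] [[-0.5294, 0.8482, -0.0174], [0.6098, 0.3662, -0.7029], [-0.5898, -0.3827, -0.7111]] [0.2834, -0.267, 1.0504]
top [[451.2, 0.0, 328.2], [0.0, 451.2, 246.1], [0.0, 0.0, 1.0]] [[0.0271, -0.9996, 0.0123], [-0.9872, -0.0287, -0.1567], [0.157, -0.0079, -0.9876]] [0.0161, 0.5622, 0.7059]
[[1.0, -0.0006, -0.0009, 0.0006], [0.0009, 0.9523, 0.3051, -0.0794], [0.0007, -0.3051, 0.9523, -0.1425], [0.0, 0.0, 0.0, 1.0]] 0.0187
{'time_s': 0.1, 'joint_pos': array([-1.30693175,  0.38418865,  0.01641773,  1.37099146, -0.00628981,
        1.38821447, -0.04647623]), 'qd': array([-1.98718203e-05, -2.25049629e-03, -1.32582238e-03, -1.04704805e-03,
       -1.23275417e-03,  1.82456179e-03, -1.03576335e-03]), 'joint_efforts': array([ 3.88590925e-03, -6.29134870e+01,  8.47874936e-01, -3.72759175e+01,
        1.68311881e-02,  1.04034820e-02,  1.05505731e-05]), 'ee_pos': array([0.20046389, 0.59152118, 0.23038375]), 'eef_rot': array([[ 3.20932873e-01,  9.47101804e-01, -5.13289807e-04],
       [ 9.47100325e-01, -3.20933279e-01, -1.67492887e-03],
       [-1.75105993e-03,  5.14027891e-05, -9.99998466e-01]]), 'contact_force': array([ 0.42298363, -0.48644928,  0.25317822]), 'wrist_torque': array([ 0.05943184, -0.02540916,  0.00047204]), 'grip_width': 1.0000600847447139}
```

View pics/scene0.png

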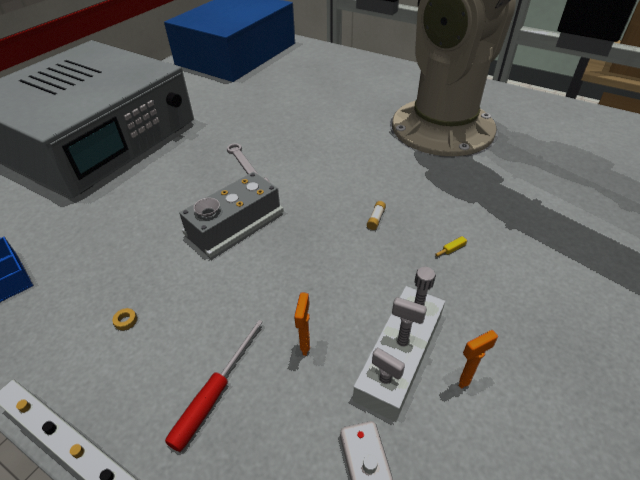

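View pics/top0.png

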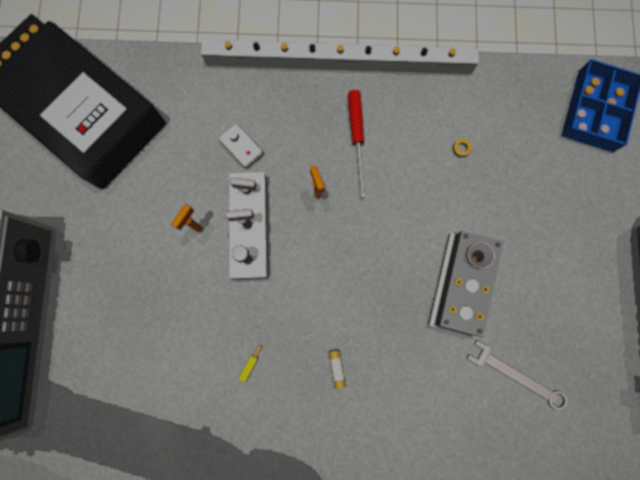

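Scene picture: the stand holds a wing head at (408,312), which stands tall, a low wing head at (388,362) and a round knurled head at (425,280). Two orange decoys are at (303,310) and (480,347). The funnel is at (207,208). Top picture: stand heads at (240,216), (243,184) and (240,253), funnel at (481,254).
Candidates: (408,312) tall wing, (388,362) short wing, (425,280) round and the orange pair. By the description I choose the tall wing at (408,312), and check it in a close crop.

Run:
```python
import cv2,numpy as np
s=cv2.imread("pics/scene0.png");t=cv2.imread("pics/top0.png")
def c(im,x,y,w,h,k):return cv2.resize(im[y:y+h,x:x+w],None,fx=k,fy=k,interpolation=cv2.INTER_CUBIC)
# top-left: scene (370,260) x4 ; top-right: top stand (205,165) x4 ; bottom: scene block, top block
a=c(s,360,265,100,75,4);b=c(t,205,165,100,75,4);d=c(s,170,170,120,90,400/120);e=c(t,425,225,100,75,4)
cv2.imwrite("pics/crop1.png",np.vstack([np.hstack([a,b]),np.hstack([d,e])]))
```

```text
(no output)
```

View pics/crop1.png

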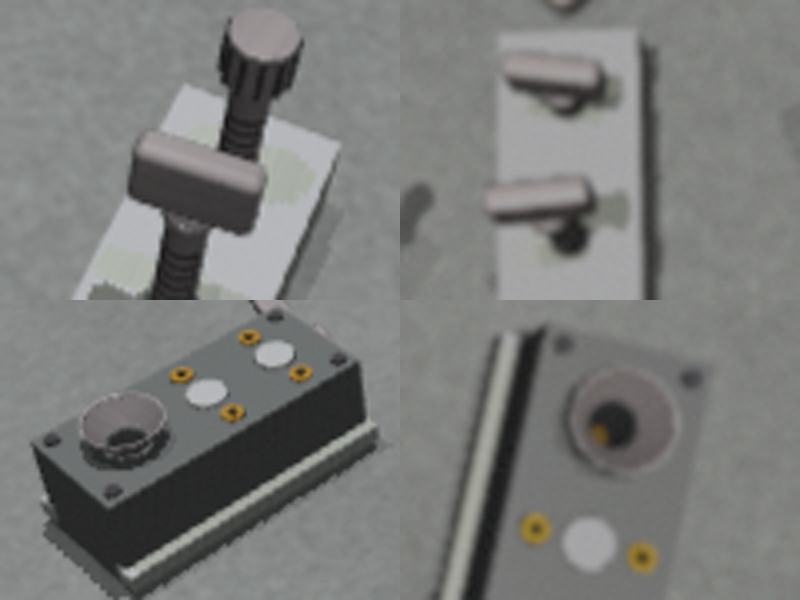

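The crop confirms it: the middle steel wing at scene (410,304), top (240,213), is the tall one, with its wings across the row. The funnel rim is centred at scene (207,207), top (481,255), with the caps towards the robot.

```bash
cat > h.py <<'E'
import cv2,numpy as np
from station import r
def ray(n,p,st=None):
    m=r.camera_model(n);d=np.linalg.inv(m["K"])@[p[0],p[1],1]
    if n=="wrist":
        H=np.array(m["hand_eye"]);R=st["eef_rot"];return R@H[:3,3]+st["ee_pos"],R@H[:3,:3]@d
    R=np.array(m["R"]);return -R.T@m["t"],R.T@d
def onz(n,p,z,st=None):
    o,d=ray(n,p,st);return o+d*(z-o[2])/d[2]
def tri(A):
    M=np.zeros((3,3));b=np.zeros(3);
    for o,d in A:
        d=d/np.linalg.norm(d);P=np.eye(3)-np.outer(d,d);M+=P;b+=P@o
    x=np.linalg.solve(M,b);return x,[np.linalg.norm((np.eye(3)-np.outer(d,d)/(d@d))@(x-o)) for o,d in A]
def plan(p,ang=None):  # shift in tool cm to reach p; turn about tool z so that tool x lies along ang (mod pi)
    s=r.get_state();R=s["eef_rot"];print("cm",np.round(R.T@(np.array(p)-s["ee_pos"])*100,2))
    if ang is not None:
        a=np.arctan2(R[1,0],R[0,0]);d=(ang-a+np.pi/2)%np.pi-np.pi/2;print("twist z",round(-d,3),"q7",s["joint_pos"][6])
E
python3 - <<'E'
from h import *
print("head top",tri([ray("scene",(410,304.5)),ray("top",(239.8,213))]),onz("top",(239.8,213),.12))
print("rim",tri([ray("scene",(206.9,206.6)),ray("top",(481.2,255))]))
# wing direction from ends of top face in top view
a=onz("top",(205+88/4,165+197/4),.12);b=onz("top",(205+190/4,165+186/4),.12);print("wing",a,b,np.arctan2(*(b-a)[[1,0]]))
# caps on block top
c=[onz("top",(425+X/4,225+Y/4),.065) for X,Y in((190,245),)];print(c)
print(onz("top",(472.5,286.2),.06),onz("top",(466,313),.06))
# stand corners
for X,Y in((98,32),(240,30)):print(onz("top",(205+X/4,165+Y/4),.04))
print(onz("top",(230,277),.04),onz("top",(267,277),.04))
E
```

```text
head top (array([0.59671985, 0.16777843, 0.11665766]), [np.float64(0.0001237644217620482), np.float64(0.00012376442176206023)]) [0.59599835 0.16701302 0.12      ]
rim (array([ 0.55035576, -0.21449054,  0.06944072]), [np.float64(0.00041277351722857807), np.float64(0.00041277351722863396)])
wing [0.59349677 0.18611023 0.12      ] [0.59888521 0.14805616 0.12      ] -1.4301319716690937
[array([ 0.49986801, -0.20038749,  0.065     ])]
[ 0.50033839 -0.202044    0.06      ] [ 0.45731148 -0.19064615  0.06      ]
[0.68381672 0.20417215 0.04      ]
[0.68659702 0.14360362 0.04      ]
[0.50583114 0.19242118 0.04      ] [0.50755111 0.13151478 0.04      ]
```

Run:
```python
from h import *
plan([.596,.168,.27],.14)
```

```text
cm [-27.42  51.05  -3.91]
twist z 1.104 q7 -0.0464762299068107
```

```bash
python3 -m inch '{"delta_pos":[[0,0,-3],[0,0,-6],[-1,2,-8],[-3,5,-8],[-4.5,8,-8],[-6,11.5,-8],[-8,15,-8],[-10,18.5,-8],[-12,22,-8],[-13.5,25,-8],[-15,28,-7],[-16.5,31,-6]],"twist":[[0,0,0],[0,0,0],[0,0,0.1],[0,0,0.2],[0,0,0.3],[0,0,0.4],[0,0,0.5],[0,0,0.6],[0,0,0.7],[0,0,0.8],[0,0,0.9],[0,0,1.0]],"grip":[8.54,8.54,8.54,8.54,8.54,8.54,8.54,8.54,8.54,8.54,8.54,8.54]}'
python3 - <<'E'
from h import *
plan([.596,.168,.27],.14)
E
```

```text
time_s: 1.1
ee_pos: [0.4424, 0.3347, 0.2914]
eef_rot: [[0.972, 0.237, 0.001], [0.237, -0.972, 0.001], [0.001, -0.001, -1.0]]
contact_force: [0.5, 0.2, -0.5]
grip_width: 1.0
cm [10.98 19.83  2.14]
twist z 0.099 q7 -0.4088116056676809
```

```bash
python3 -m inch '{"delta_pos":[[1.5,2.7,0.3],[3,5.4,0.6],[4.5,8.1,0.9],[6,10.8,1.2],[7.5,13.5,1.5],[9,16.2,1.8],[10.4,18.5,2.1],[11,19.8,2.1],[11,19.8,2.1],[11,19.8,2.1]],"twist":[[0,0,0.05],[0,0,0.1],[0,0,0.1],[0,0,0.1],[0,0,0.1],[0,0,0.1],[0,0,0.1],[0,0,0.1],[0,0,0.1],[0,0,0.1]],"grip":[7,6,5,4,4,4,4,4,4,4]}'
python3 - <<'E'
from h import *
s=r.get_state();im=r.camera("wrist");cv2.imwrite("pics/w1.png",im)
np.save("w1.npy",np.vstack([s["eef_rot"],s["ee_pos"]]));print(s["ee_pos"],s["qd"].round(3),s["grip_width"])
m=r.camera_model("wrist");print(np.array(m["K"]).round(1).tolist())
E
```

```text
time_s: 1.93
ee_pos: [0.5959, 0.1696, 0.2696]
eef_rot: [[0.99, 0.141, -0.001], [0.141, -0.99, -0.001], [-0.001, 0.001, -1.0]]
contact_force: [-0.6, 0.7, 0.1]
grip_width: 0.468
[0.59594921 0.16958341 0.26959642] [-0.033 -0.014 -0.03   0.005 -0.005 -0.    -0.008] 0.4678116851888102
[[417.6, 0.0, 317.8], [0.0, 417.6, 243.7], [0.0, 0.0, 1.0]]
```

View pics/w1.png

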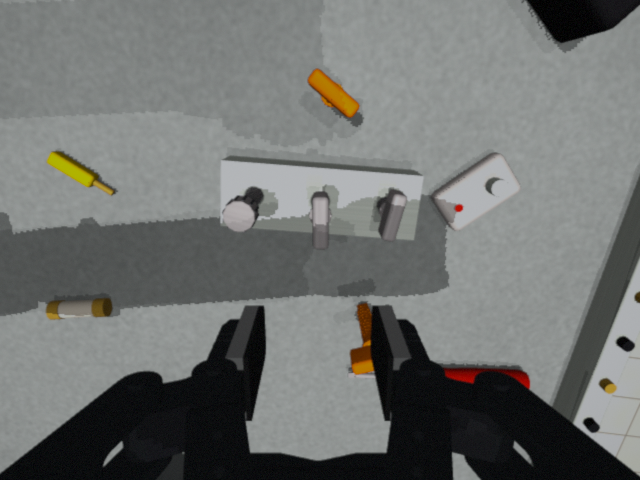

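Wrist picture: the tall wing is at (320,221), upright in the view. The knurled head is at (240,215), the short wing at (393,215), and the jaws straddle the column u=318. Next I get the edges numerically.

Run:
```python
from h import *
g=cv2.cvtColor(cv2.imread("pics/w1.png"),6)
for v in(202,210,218,228,236,244):print(v,g[v,306:336].tolist())
print(g[186:256,320].tolist())
A=np.load("w1.npy");st=dict(eef_rot=A[:3],ee_pos=A[3])
for p in((320,195),(320,200),(320,222),(320.5,248)):print(p,onz("wrist",p,.12,st))
```

```text
202 [181, 180, 174, 160, 132, 93, 96, 130, 150, 164, 171, 172, 170, 170, 171, 172, 174, 176, 175, 164, 148, 129, 95, 92, 122, 135, 137, 139, 139, 139]
210 [182, 180, 181, 178, 157, 142, 121, 132, 151, 164, 172, 173, 170, 168, 171, 173, 175, 176, 173, 162, 147, 129, 106, 105, 111, 132, 141, 142, 141, 143]
218 [123, 122, 123, 118, 131, 136, 116, 131, 150, 164, 172, 173, 170, 170, 170, 172, 174, 175, 171, 162, 145, 128, 105, 111, 117, 132, 138, 138, 130, 126]
228 [123, 124, 124, 124, 123, 121, 96, 83, 89, 93, 102, 106, 110, 114, 115, 114, 116, 116, 115, 108, 100, 93, 94, 115, 123, 126, 124, 125, 125, 125]
236 [88, 88, 86, 87, 82, 83, 72, 76, 85, 94, 102, 101, 101, 98, 99, 98, 100, 100, 98, 94, 90, 82, 77, 84, 90, 90, 88, 89, 87, 88]
244 [88, 87, 85, 85, 84, 84, 72, 77, 84, 93, 100, 100, 101, 98, 98, 100, 100, 99, 97, 94, 89, 80, 79, 92, 96, 94, 94, 94, 93, 97]
[179, 177, 178, 180, 175, 123, 69, 62, 66, 63, 77, 109, 136, 148, 159, 169, 171, 171, 172, 171, 171, 171, 171, 170, 171, 171, 171, 171, 171, 170, 171, 171, 170, 170, 170, 171, 170, 166, 137, 117, 116, 114, 115, 115, 113, 105, 100, 99, 99, 98, 99, 99, 98, 99, 99, 98, 99, 100, 98, 98, 98, 95, 86, 83, 94, 97, 95, 97, 97, 97]
(320, 195) [0.5933019  0.19103999 0.12      ]
(320, 200) [0.59381334 0.18747807 0.12      ]
(320, 222) [0.59610979 0.17148424 0.12      ]
(320.5, 248) [0.5992896  0.15193152 0.12      ]
```

```bash
python3 -m inch '{"delta_pos":[[0,-0.1,2.5],[0,-0.1,5],[0,-0.1,7.5],[0,-0.1,10],[0,-0.1,12.5],[0,-0.1,15],[0,-0.1,16.5],[0,-0.1,17.2],[0,-0.1,17.2],[0,-0.1,17.2]],"twist":[[0,0,0],[0,0,0],[0,0,0],[0,0,0],[0,0,0],[0,0,0],[0,0,0],[0,0,0],[0,0,0],[0,0,0]],"grip":[4,4,4,4,4,4,4,4,4,4]}' && python3 -m inch '{"delta_pos":[[0,0,0],[0,0,0],[0,0,0],[0,0,0],[0,0,0],[0,0,0],[0,0,0],[0,0,0]],"twist":[[0,0,0],[0,0,0],[0,0,0],[0,0,0],[0,0,0],[0,0,0],[0,0,0],[0,0,0]],"grip":[3,2,0.8,0.8,0.8,0.8,0.8,0.8]}'
```

```text
time_s: 2.82
ee_pos: [0.5956, 0.1726, 0.0989]
eef_rot: [[0.989, 0.145, 0.0], [0.145, -0.989, 0.0], [0.0, -0.0, -1.0]]
contact_force: [0.4, 0.1, 0.9]
grip_width: 0.464
time_s: 3.48
ee_pos: [0.5967, 0.1719, 0.0998]
eef_rot: [[0.99, 0.144, 0.003], [0.144, -0.99, 0.001], [0.003, -0.001, -1.0]]
contact_force: [-0.4, -0.0, 7.1]
grip_width: 0.128
```

```bash
python3 -m inch '{"delta_pos":[[0,0,-0.5],[0,0,-1.5],[0,0,-2.5],[0,0,-3.5],[0,0,-5],[0,0,-7],[0,0,-9],[0,0,-11],[0,0,-13],[0,0,-14],[0,0,-14],[0,0,-14]],"twist":[[0,0,0],[0,0,0],[0,0,0],[0,0,0],[0,0,0],[0,0,0],[0,0,0],[0,0,0],[0,0,0],[0,0,0],[0,0,0],[0,0,0]],"grip":[0.5,0.5,0.5,0.5,0.5,0.5,0.5,0.5,0.5,0.5,0.5,0.5]}'
python3 - <<'E'
from h import *
s=r.get_state();cv2.imwrite("pics/w2.png",r.camera("wrist"));cv2.imwrite("pics/s2.png",r.camera("scene"))
a=cv2.imread("pics/w2.png")[150:450,160:480];b=cv2.imread("pics/s2.png")[160:400,300:500]
cv2.imwrite("pics/c2.png",np.hstack([cv2.resize(a,(426,400)),cv2.resize(b,(333,400))]))
print(s["ee_pos"],s["joint_pos"])
plan([.5504,-.2145,.24],np.arctan2(.0238,-.093)-np.pi/2)
E
```

```text
time_s: 4.48
ee_pos: [0.5957, 0.1715, 0.2384]
eef_rot: [[0.99, 0.143, 0.0], [0.143, -0.99, 0.0], [0.0, -0.0, -1.0]]
contact_force: [-0.4, -0.3, -1.9]
grip_width: 0.125
[0.59567965 0.17152668 0.23843801] [-0.66212854  0.38875621  0.45761804  1.39077173 -0.17091063  1.40066887
 -0.0614197 ]
cm [-9.95 37.56 -0.28]
twist z -1.176 q7 -0.06137378396782704
```

View pics/c2.png

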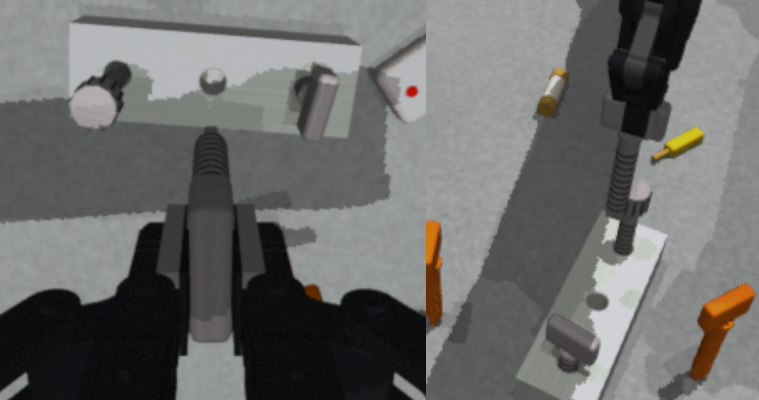

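The crops show the screw hanging upright and straight between the pads, and the middle hole is empty. On to the well.

```bash
python3 -m inch '{"delta_pos":[[-0.4,1.5,0],[-1,4,0],[-1.8,7,0],[-2.7,10,0],[-3.5,13.2,0],[-4.4,16.5,0],[-5.2,19.8,0],[-6.1,23,0],[-7,26.3,0],[-7.8,29.5,0],[-8.6,32.5,0],[-9.3,35,0]],"twist":[[0,0,-0.05],[0,0,-0.15],[0,0,-0.25],[0,0,-0.35],[0,0,-0.45],[0,0,-0.55],[0,0,-0.65],[0,0,-0.75],[0,0,-0.85],[0,0,-0.95],[0,0,-1.05],[0,0,-1.12]],"grip":[0.5,0.5,0.5,0.5,0.5,0.5,0.5,0.5,0.5,0.5,0.5,0.5]}'
python3 - <<'E'
from h import *
plan([.5504,-.2145,.24],np.arctan2(.0238,-.093)-np.pi/2)
E
```

```text
time_s: 5.58
ee_pos: [0.5524, -0.1907, 0.2368]
eef_rot: [[0.299, 0.954, -0.003], [0.954, -0.299, -0.0], [-0.001, -0.002, -1.0]]
contact_force: [0.5, 0.6, -1.4]
grip_width: 0.123
cm [-2.33  0.52 -0.32]
twist z -0.053 q7 1.657005108262663
```

```bash
python3 -m inch '{"delta_pos":[[-1,0.2,0],[-1.8,0.4,0],[-2.3,0.5,0],[-2.3,0.5,0],[-2.3,0.5,0],[-2.3,0.5,0]],"twist":[[0,0,-0.03],[0,0,-0.05],[0,0,-0.05],[0,0,-0.05],[0,0,-0.05],[0,0,-0.05]],"grip":[0.5,0.5,0.5,0.5,0.5,0.5]}'
python3 - <<'E'
from h import *
s=r.get_state();im=r.camera("wrist");cv2.imwrite("pics/w3.png",im)
np.save("w3.npy",np.vstack([s["eef_rot"],s["ee_pos"]]));print(s["ee_pos"],s["qd"].round(3))
E
```

```text
time_s: 6.08
ee_pos: [0.5519, -0.2104, 0.2378]
eef_rot: [[0.253, 0.967, -0.001], [0.967, -0.253, 0.001], [0.0, -0.001, -1.0]]
contact_force: [-0.9, 0.5, 0.2]
grip_width: 0.125
[ 0.55186047 -0.21037068  0.23776808] [-0.008 -0.004 -0.002 -0.003  0.003 -0.001  0.004]
```

View pics/w3.png

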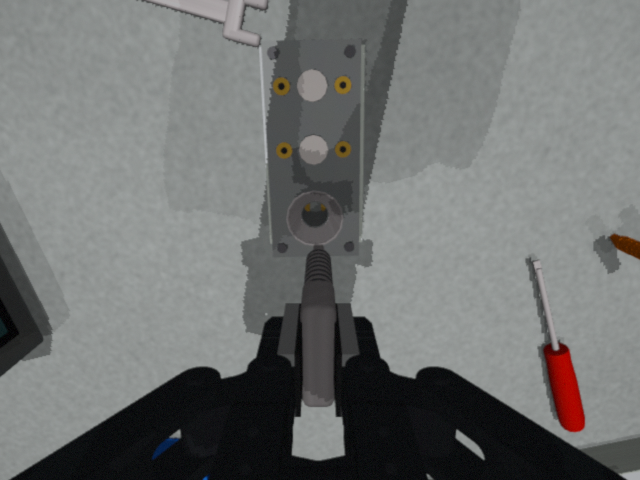

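The picture shows the rim circle centred at about (314.5,218), caps at (313,149) and (312,85), and the screw upright with its tip at about (318,250).

Run:
```python
from h import *
A=np.load("w3.npy");st=dict(eef_rot=A[:3],ee_pos=A[3])
im=cv2.imread("pics/w3.png");g=cv2.medianBlur(cv2.cvtColor(im,6),3)
c=cv2.HoughCircles(g[180:260,270:370],cv2.HOUGH_GRADIENT,1,20,param1=80,param2=12,minRadius=23,maxRadius=32);print(c[0][:3]+[270,180,0] if c is not None else c)
hsv=cv2.cvtColor(im,40)
print("rim",onz("wrist",(314.5,218),.07,st),"edges",[onz("wrist",p,.07,st).round(4) for p in((287,218),(342,218),(314.5,192),(314.5,246))])
w=onz("wrist",(314.5,218),.07,st)
for p in((313,149.5),(312,85.5)):
    q=onz("wrist",p,.06,st);print(q,np.arctan2(*(q-w)[[1,0]])%np.pi)
L=onz("wrist",(265,60),.06,st)
# block side edges / screws
a=onz("wrist",(282.5,247),.06,st);b=onz("wrist",(273.5,53),.06,st);print("L",np.arctan2(*(b-a)[[1,0]])%np.pi)
a=onz("wrist",(349.5,247),.06,st);b=onz("wrist",(349.5,51.5),.06,st);print("R",np.arctan2(*(b-a)[[1,0]])%np.pi)
R=st["eef_rot"]
def intool(p,zt):
    H=np.array(r.camera_model("wrist")["hand_eye"]);d=H[:3,:3]@np.linalg.inv(r.camera_model("wrist")["K"])@[p[0],p[1],1];return H[:3,3]+d*(zt-H[2,3])/d[2]
print("tip",intool((318,250),.088),"headtop low end",intool((318,404),-.024),"wing angle",np.arctan2(R[1,1],R[0,1])%np.pi)
cv2.imwrite("pics/c3.png",cv2.resize(im[180:420,260:380],None,fx=2.5,fy=2.5,interpolation=2))
```

```text
[[313.5 216.5  27. ]]
rim [ 0.5506139  -0.21214244  0.07      ] edges [array([ 0.5453, -0.2325,  0.07  ]), array([ 0.556 , -0.1918,  0.07  ]), array([ 0.5312, -0.207 ,  0.07  ]), array([ 0.5724, -0.2179,  0.07  ])]
[ 0.50155415 -0.20038186  0.06      ] 2.906312846267252
[ 0.45787437 -0.18949376  0.06      ] 2.902063107263701
L 2.9032063904043977
R 2.9079290735185683
tip [ 0.0005988  -0.00164935  0.088     ] headtop low end [ 0.00060648  0.01580012 -0.024     ] wing angle 2.8857170141881374
```

View pics/c3.png

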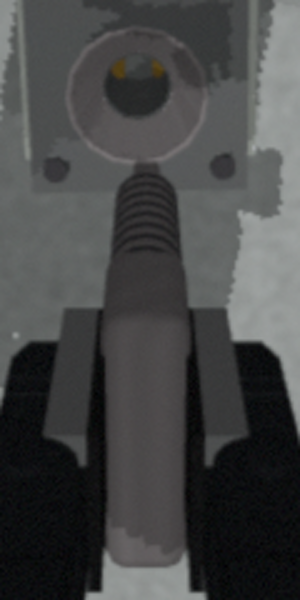

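Run:
```python
from h import *
m=r.camera_model("wrist");H=np.array(m["hand_eye"])
def it(p,zt):
    d=H[:3,:3]@np.linalg.inv(m["K"])@[p[0],p[1],1];return (H[:3,3]+d*(zt-H[2,3])/d[2]).round(4)
for zt in(-.018,-.02,-.022):print("low end",it((318,406.5),zt),"high end",it((318,306),zt))
print("tip near edge",it((318.5,245),.0915),"blade L/R",it((314,247),.0915),it((324,247),.0915))
print("collar near edge",it((318,280),.0065+.0035))
g=cv2.cvtColor(cv2.imread("pics/w3.png"),6);print(g[238:315:1,318].tolist());print(g[390:416,318].tolist());print(g[250,300:336].tolist())
A=np.load("w3.npy");st=dict(eef_rot=A[:3],ee_pos=A[3]);print(onz("wrist",(315,218.2),.07,st))
```

```text
low end [ 0.0006  0.0217 -0.018 ] high end [ 0.0006 -0.0179 -0.018 ]
low end [ 0.0006  0.0201 -0.02  ] high end [ 0.0006 -0.0189 -0.02  ]
low end [ 0.0006  0.0184 -0.022 ] high end [ 0.0006 -0.0199 -0.022 ]
tip near edge [ 0.0009 -0.0036  0.0915] blade L/R [-0.0018 -0.0023  0.0915] [ 0.0041 -0.0023  0.0915]
collar near edge [ 0.0006 -0.0154  0.01  ]
[89, 88, 89, 90, 89, 90, 87, 68, 55, 54, 55, 41, 44, 50, 48, 39, 49, 55, 45, 37, 52, 54, 41, 38, 51, 54, 43, 34, 51, 54, 46, 36, 43, 53, 53, 39, 32, 49, 55, 53, 39, 34, 47, 54, 55, 55, 55, 55, 55, 56, 53, 56, 54, 57, 55, 55, 54, 57, 56, 55, 55, 55, 55, 55, 54, 56, 57, 63, 65, 67, 69, 70, 71, 70, 72, 71, 72]
[74, 74, 73, 73, 75, 74, 76, 80, 85, 90, 95, 95, 95, 94, 90, 86, 89, 135, 148, 148, 148, 147, 146, 144, 145, 145]
[89, 89, 88, 89, 90, 90, 88, 89, 89, 89, 87, 79, 62, 45, 38, 37, 32, 39, 44, 39, 35, 32, 36, 42, 55, 72, 83, 88, 89, 89, 88, 89, 88, 88, 89, 89]
[ 0.55086329 -0.21181278  0.07      ]
```

```bash
python3 -m inch '{"delta_pos":[[-0.2,-0.2,0.5],[-0.3,-0.25,1.5],[-0.3,-0.25,3],[-0.3,-0.25,4.5],[-0.3,-0.25,5.5],[-0.3,-0.25,6.3],[-0.3,-0.25,7],[-0.3,-0.25,7.7],[-0.3,-0.25,8.3],[-0.3,-0.25,8.8],[-0.3,-0.25,9.2],[-0.3,-0.25,9.2]],"twist":[[0,0,-0.02],[0,0,-0.02],[0,0,-0.02],[0,0,-0.02],[0,0,-0.02],[0,0,-0.02],[0,0,-0.02],[0,0,-0.02],[0,0,-0.02],[0,0,-0.02],[0,0,-0.02],[0,0,-0.02]],"grip":[0.5,0.5,0.5,0.5,0.5,0.5,0.5,0.5,0.5,0.5,0.5,0.5]}'
python3 -c "
from h import *
print(r.get_state()['wrist_torque'])"
```

```text
time_s: 7.13
ee_pos: [0.5482, -0.2137, 0.1455]
eef_rot: [[0.235, 0.972, -0.001], [0.972, -0.235, 0.0], [-0.0, -0.001, -1.0]]
contact_force: [-1.0, 0.3, -0.9]
grip_width: 0.127
[-0.00746197  0.02674322  0.00662127]
```

```bash
python3 -m inch '{"delta_pos":[[0,0,0.4],[0,0,0.9],[0,0,1.4],[0,0,1.9],[0,0,2.4],[0,0,2.8],[0,0,3.2],[0,0,3.5],[0,0,3.5]],"twist":[[0,0,0],[0,0,0],[0,0,0],[0,0,0],[0,0,0],[0,0,0],[0,0,0],[0,0,0],[0,0,0]],"grip":[0.5,0.5,0.5,0.5,0.5,0.5,0.5,0.5,0.5]}'
python3 -c "
from h import *
print(r.get_state()['wrist_torque'])"
```

```text
time_s: 7.88
ee_pos: [0.5481, -0.2137, 0.1105]
eef_rot: [[0.235, 0.972, -0.001], [0.972, -0.235, 0.0], [-0.0, -0.001, -1.0]]
contact_force: [0.2, 0.4, -1.3]
grip_width: 0.127
[-0.0006578   0.079585    0.00290523]
```

```bash
python3 -m inch '{"delta_pos":[[0,0,0.2],[0,0,0.4],[0,0,0.6],[0,0,0.8],[0,0,0.9],[0,0,0.9]],"twist":[[0,0,0],[0,0,0],[0,0,0],[0,0,0],[0,0,0],[0,0,0]],"grip":[0.5,0.5,0.5,0.5,0.5,0.5]}' && python3 -m inch '{"delta_pos":[[0,0,0.1],[0,0,0.2],[0,0,0.3],[0,0,0.4],[0,0,0.5],[0,0,0.5]],"twist":[[0,0,0],[0,0,0],[0,0,0],[0,0,0],[0,0,0],[0,0,0]],"grip":[0.5,0.5,0.5,0.5,0.5,0.5]}'
python3 -c "
from h import *
print(r.get_state()['wrist_torque'])"
```

```text
time_s: 8.38
ee_pos: [0.5485, -0.2137, 0.1021]
eef_rot: [[0.234, 0.972, -0.0], [0.972, -0.234, 0.0], [0.0, -0.0, -1.0]]
contact_force: [-0.1, 0.8, -1.9]
grip_width: 0.128
time_s: 8.88
ee_pos: [0.5498, -0.2138, 0.0997]
eef_rot: [[0.234, 0.972, 0.003], [0.972, -0.234, 0.0], [0.001, 0.003, -1.0]]
contact_force: [-3.4, 3.2, 16.1]
grip_width: 0.124
[1.08335833 0.98917545 0.00165251]
```

```bash
python3 -m inch '{"delta_pos":[[0,0,-0.4],[0.04,-0.06,-0.4],[0.08,-0.12,-0.4],[0.08,-0.12,-0.2],[0.08,-0.12,0],[0.08,-0.12,0]],"twist":[[0,0,0],[0,0,0],[0,0,0],[0,0,0],[0,0,0],[0,0,0]],"grip":[0.5,0.5,0.5,0.5,0.5,0.5]}'
python3 -c "
from h import *
print(r.get_state()['wrist_torque'])"
```

```text
time_s: 9.38
ee_pos: [0.5485, -0.2131, 0.0996]
eef_rot: [[0.235, 0.972, 0.003], [0.972, -0.235, -0.0], [0.001, 0.003, -1.0]]
contact_force: [-4.3, 3.4, 19.7]
grip_width: 0.125
[0.93169383 1.53191655 0.05341552]
```

Run:
```python
from h import *
s=r.get_state();im=r.camera("wrist");cv2.imwrite("pics/w4.png",im);sc=r.camera("scene");cv2.imwrite("pics/s4.png",sc);t=r.camera("top");cv2.imwrite("pics/t4.png",t)
np.save("w4.npy",np.vstack([s["eef_rot"],s["ee_pos"]]))
a=cv2.resize(im[200:320,260:380],(400,400),interpolation=2);b=cv2.resize(sc[150:250,160:260],(400,400),interpolation=2)
cv2.imwrite("pics/c4.png",np.hstack([a,b]))
```

```text
(no output)
```

View pics/c4.png

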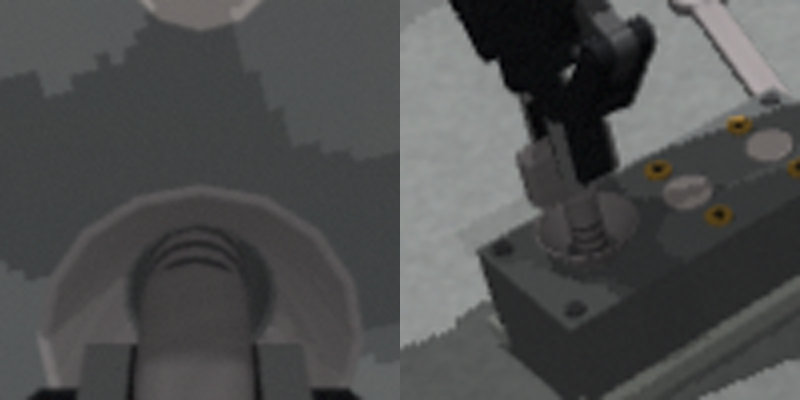

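The wrist crop shows the shank about 1 mm to the left of the throat centre (196 against 202 px), which agrees with the side force. I'll shift along +tool x and retry.

```bash
python3 -m inch '{"delta_pos":[[0,0,-0.4],[0.06,0.04,-0.5],[0.12,0.06,-0.5],[0.12,0.06,-0.3],[0.12,0.06,-0.1],[0.12,0.06,0],[0.12,0.06,0.1],[0.12,0.06,0.1]],"twist":[[0,0,0],[0,0,0],[0,0,0],[0,0,0],[0,0,0],[0,0,0],[0,0,0],[0,0,0]],"grip":[0.5,0.5,0.5,0.5,0.5,0.5,0.5,0.5]}'
python3 -c "
from h import *
print(r.get_state()['wrist_torque'])"
```

```text
time_s: 10.2
ee_pos: [0.5501, -0.2126, 0.0995]
eef_rot: [[0.235, 0.972, 0.005], [0.972, -0.235, -0.001], [0.0, 0.005, -1.0]]
contact_force: [-4.5, 1.9, 24.4]
grip_width: 0.128
[0.59951185 1.56438036 0.02592182]
```

Run:
```python
from h import *
A=np.load("w3.npy");st=dict(eef_rot=A[:3],ee_pos=A[3])
A=np.load("w4.npy");s4=dict(eef_rot=A[:3],ee_pos=A[3])
P=dict(rim=[(206.9,206.6),(481.2,255),(315,218.2)],cap1=[(232.1,197.9),(472.4,286.2),(313,149.5)],cap2=[(252.3,186.5),(466,313),(312,85.5)])
for k,(a,b,c) in P.items():
    q=[ray("scene",a),ray("top",b),ray("wrist",c,st)]
    print(k,tri(q[:2])[0].round(4),tri(q)[0].round(4),np.round(tri(q)[1],4))
print("head z in hand", A[3][2])
# head top in scene s4: project candidate heights
def proj(n,X):
    m=r.camera_model(n);c=np.array(m["R"])@X+m["t"];u=np.array(m["K"])@c;return (u[:2]/u[2]).round(1)
for z in(.115,.12):print(proj("scene",np.array([.5508,-.2120,z])))
im=np.hstack([cv2.resize(cv2.imread("pics/s4.png")[150:225,170:250],(400,375),interpolation=2),cv2.resize(cv2.imread("pics/w4.png")[280:430,240:400],(400,375),interpolation=2)])
cv2.imwrite("pics/c5.png",im)
```

```text
rim [ 0.5504 -0.2145  0.0694] [ 0.5507 -0.213   0.0708] [0.001  0.001  0.0013]
cap1 [ 0.5009 -0.2033  0.0576] [ 0.5015 -0.2017  0.0592] [0.0013 0.0012 0.0013]
cap2 [ 0.4578 -0.1921  0.058 ] [ 0.4581 -0.1907  0.0593] [0.0016 0.0008 0.0013]
head z in hand 0.09962090135314365
[202.5 185.8]
[201.9 183.3]
```

View pics/c5.png

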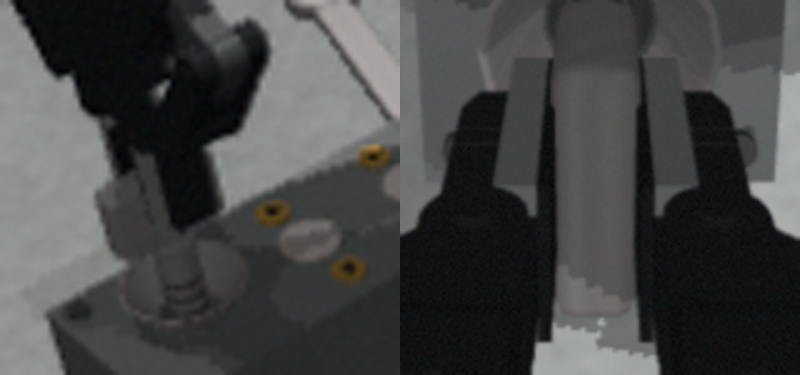

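Three tries at different xy all stopped at the same TCP height of 0.0995. That suggests the tip has already bottomed flat: correcting the block heights puts full depth at about 0.097-0.0985. The torque while turning will show whether the blade is captured, so I unload most of the press and turn in steps about the screw's axis.

```bash
python3 -m inch '{"delta_pos":[[0,0,-0.2],[0,0,-0.3],[0.02,0,-0.3],[0.03,0,-0.3],[0.05,0.01,-0.3],[0.05,0.01,-0.3]],"twist":[[0,0,0],[0,0,0],[0,0,0.1],[0,0,0.2],[0,0,0.3],[0,0,0.3]],"grip":[0.5,0.5,0.5,0.5,0.5,0.5]}'
python3 -c "
from h import *
s=r.get_state();print(s['wrist_torque'],s['ee_pos'])"
python3 -m inch '{"delta_pos":[[0.02,0.01,0],[0.04,0.02,0],[0.05,0.03,0],[0.05,0.03,0]],"twist":[[0,0,0.1],[0,0,0.2],[0,0,0.3],[0,0,0.3]],"grip":[0.5,0.5,0.5,0.5]}'
python3 -c "
from h import *
s=r.get_state();print(s['wrist_torque'],s['ee_pos'])"
```

```text
time_s: 10.7
ee_pos: [0.5492, -0.2117, 0.0997]
eef_rot: [[0.517, 0.856, 0.001], [0.856, -0.517, -0.001], [-0.0, 0.001, -1.0]]
contact_force: [-1.3, 0.5, 7.4]
grip_width: 0.126
[-0.03367501  0.15096678  0.0273801 ] [ 0.54921822 -0.21169549  0.09971017]
time_s: 11.03
ee_pos: [0.5497, -0.2113, 0.0997]
eef_rot: [[0.747, 0.665, 0.001], [0.665, -0.747, -0.001], [0.0, 0.001, -1.0]]
contact_force: [-0.5, 0.5, 6.6]
grip_width: 0.128
[0.04718683 0.13390492 0.04693901] [ 0.54973254 -0.21132178  0.09972021]
```

```bash
python3 -m inch '{"delta_pos":[[0,0,-0.15],[0,0,-0.15],[0,0,-0.15]],"twist":[[0,0,0],[0,0,0],[0,0,0]],"grip":[0.5,0.5,0.5]}'
for i in 1; do python3 -c "
from h import *
for i in range(3):
  s=r.get_state();print(s['wrist_torque'][2],s['contact_force']);r.camera('top')"; done
python3 -m inch '{"delta_pos":[[0.02,0.01,0],[0.03,0.03,0],[0.03,0.03,0]],"twist":[[0,0,0.1],[0,0,0.2],[0,0,0.2]],"grip":[0.5,0.5,0.5]}'
python3 -c "
from h import *
for i in range(4):
  s=r.get_state();print(s['wrist_torque'][2],s['contact_force']);r.camera('top')"
```

```text
time_s: 11.28
ee_pos: [0.5491, -0.2111, 0.1003]
eef_rot: [[0.742, 0.67, -0.0], [0.67, -0.742, -0.0], [-0.001, -0.0, -1.0]]
contact_force: [2.2, -0.8, -2.3]
grip_width: 0.124
-0.004043190060231103 [ 2.22407379 -0.82953379 -2.30615918]
0.024366021462319733 [ 1.70640253 -1.75976823 -1.79196051]
0.02105287294348667 [ 1.47943554 -1.64811844 -2.86298417]
time_s: 11.68
ee_pos: [0.5494, -0.2108, 0.1003]
eef_rot: [[0.863, 0.505, -0.001], [0.505, -0.863, 0.0], [-0.001, -0.001, -1.0]]
contact_force: [1.0, -0.8, -4.2]
grip_width: 0.125
0.05650043040371236 [ 1.01625545 -0.77503772 -4.18936582]
0.07557699906431449 [ 1.3031822  -0.44823612 -3.76882026]
0.09059674327958914 [ 2.87292155 -0.1417547  -4.27257484]
0.018396498792782233 [ 2.01612039  0.41904685 -5.07659587]
```

With no downward load, the turn still shows a torque of about 0.06 N m and a downward drag, so the blade is captured and turning the thread. I continue to 1.97 rad (90° plus free play), then come back 0.4 through the play, so screw and thread both end at a quarter turn.

```bash
python3 -m inch '{"delta_pos":[[0.02,0,0.08],[0.03,0,0.08],[0.05,0.01,0.08],[0.07,0.01,0.08],[0.08,0.02,0.08],[0.1,0.03,0.08],[0.11,0.04,0.08],[0.12,0.05,0.08],[0.13,0.06,0.08],[0.14,0.08,0.08],[0.15,0.09,0.08],[0.15,0.1,0.08]],"twist":[[0,0,0.1],[0,0,0.2],[0,0,0.3],[0,0,0.4],[0,0,0.5],[0,0,0.6],[0,0,0.7],[0,0,0.8],[0,0,0.9],[0,0,1.0],[0,0,1.1],[0,0,1.16]],"grip":[0.5,0.5,0.5,0.5,0.5,0.5,0.5,0.5,0.5,0.5,0.5,0.5]}'
python3 -m inch '{"delta_pos":[[0,0,0],[0,0,0]],"twist":[[0,0,0],[0,0,0]],"grip":[0.5,0.5]}'
python3 -c "
from h import *
for i in range(4):
  s=r.get_state();print(s['wrist_torque'],s['contact_force'],np.arctan2(s['eef_rot'][1,0],s['eef_rot'][0,0]));r.camera('top')"
```

```text
time_s: 12.88
ee_pos: [0.5518, -0.2107, 0.1003]
eef_rot: [[0.809, -0.588, 0.001], [-0.588, -0.809, 0.0], [0.0, -0.001, -1.0]]
contact_force: [2.5, 0.6, -1.8]
grip_width: 0.123
time_s: 13.05
ee_pos: [0.5518, -0.2108, 0.1002]
eef_rot: [[0.813, -0.583, 0.001], [-0.583, -0.813, 0.0], [0.0, -0.001, -1.0]]
contact_force: [2.2, 1.3, -0.5]
grip_width: 0.126
[ 0.17414134 -0.65356856  0.11560951] [ 2.24498641  1.33522666 -0.53694082] -0.6219798813980115
[ 0.18787129 -0.70367071  0.09353513] [ 2.2902849   0.98611874 -0.60935325] -0.6220810758061298
[ 0.2593728  -0.65733805  0.0751292 ] [ 2.65024526  0.55512813 -0.20389348] -0.62270467604729
[ 0.30671502 -0.76371732 -0.00854506] [2.77005479 0.38545543 0.07415634] -0.6233200100194597
```

```bash
python3 -m inch '{"delta_pos":[[0,0,0.1],[0,0,0.3],[0,0,0.3],[-0.02,0,0.3],[-0.04,0.01,0.3],[-0.06,0.02,0.2],[-0.07,0.02,0.1],[-0.07,0.02,0.1],[-0.07,0.02,0.1]],"twist":[[0,0,0],[0,0,0],[0,0,0],[0,0,-0.1],[0,0,-0.2],[0,0,-0.3],[0,0,-0.38],[0,0,-0.38],[0,0,-0.38]],"grip":[0.5,0.5,0.5,0.5,0.5,0.5,0.5,0.5,0.5]}'
python3 -c "
from h import *
s=r.get_state();print(s['wrist_torque'],s['contact_force'],np.arctan2(s['eef_rot'][1,0],s['eef_rot'][0,0]))"
```

```text
time_s: 14.0
ee_pos: [0.551, -0.2115, 0.0998]
eef_rot: [[0.969, -0.246, 0.001], [-0.246, -0.969, -0.0], [0.001, -0.0, -1.0]]
contact_force: [1.2, 0.1, 6.0]
grip_width: 0.121
[ 0.03527059 -0.27023157  0.03650587] [1.15156105 0.08350993 5.96723024] -0.24848156811879757
```

```bash
python3 -m inch '{"delta_pos":[[0,0,-0.1],[0,0,-0.1],[0,0,-0.1],[0,0,-0.1],[0,0,-0.1],[0,0,-0.1]],"twist":[[0,0,0],[0,0,0],[0,0,0],[0,0,0],[0,0,0],[0,0,0]],"grip":[1.6,2.5,3.5,4,4,4]}' && python3 -m inch '{"delta_pos":[[0,0,-0.8],[0,0,-2],[0,0,-4],[0,0,-6.5],[0,0,-9],[0,0,-11.5],[0,0,-14],[0,0,-15],[0,0,-15],[0,0,-15]],"twist":[[0,0,0],[0,0,0],[0,0,0],[0,0,0],[0,0,0],[0,0,0],[0,0,0],[0,0,0],[0,0,0],[0,0,0]],"grip":[4,4,4,4,4,4,4,4,4,4]}'
python3 - <<'E'
from h import *
s=r.get_state();im=r.camera("wrist");sc=r.camera("scene")
cv2.imwrite("pics/w6.png",im);cv2.imwrite("pics/s6.png",sc)
np.save("w6.npy",np.vstack([s["eef_rot"],s["ee_pos"]]));print(s["ee_pos"])
a=cv2.resize(im[150:290,230:410],None,fx=2.2,fy=2.2,interpolation=2);b=cv2.resize(sc[150:227,160:260],(400,308),interpolation=2)
cv2.imwrite("pics/c6.png",np.hstack([a,b]))
E
```

```text
time_s: 14.5
ee_pos: [0.5504, -0.2109, 0.0997]
eef_rot: [[0.97, -0.244, -0.001], [-0.244, -0.97, -0.0], [-0.001, 0.0, -1.0]]
contact_force: [-0.1, 0.4, -0.1]
grip_width: 0.466
time_s: 15.33
ee_pos: [0.5508, -0.211, 0.2504]
eef_rot: [[0.97, -0.244, 0.001], [-0.244, -0.97, -0.0], [0.001, -0.0, -1.0]]
contact_force: [-1.3, -0.4, -1.2]
grip_width: 0.467
[ 0.55077431 -0.21098622  0.25038668]
```

View pics/c6.png

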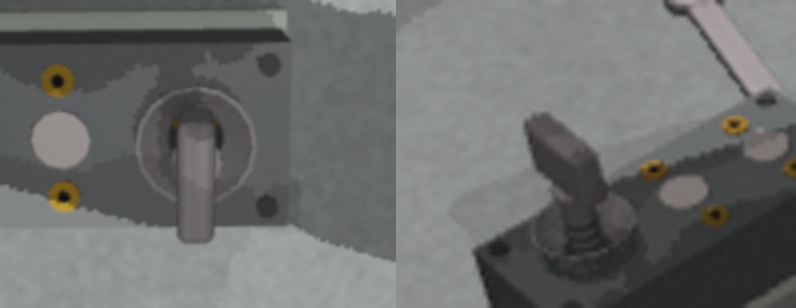

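The screw stands upright with its wings across the block. The collar's orange marks, which faced the caps before, now flank the blade on the block's long side, so the thread has turned a quarter turn. Last check is the height.

Run:
```python
from h import *
A=np.load("w6.npy");st=dict(eef_rot=A[:3],ee_pos=A[3])
print("head top",tri([ray("scene",(202.5,186.2)),ray("wrist",(318.6,233.2),st)]))
c=lambda x,y:(230+x/2.2,150+y/2.2)
print("rim",tri([ray("scene",(206.9,206.6)),ray("wrist",c(196,145),st)]))
for z in(.113,.117,.121):
    a=onz("wrist",c(195.5,124),z,st);b=onz("wrist",c(195.5,242),z,st);print(z,np.linalg.norm(a-b),(a+b)/2,np.arctan2(*(b-a)[[1,0]]))
```

```text
head top (array([ 0.54935239, -0.21422284,  0.11220865]), [np.float64(5.014331462835469e-05), np.float64(5.0143314628392496e-05)])
rim (array([ 0.55094072, -0.21298589,  0.07074534]), [np.float64(0.0008680393556135203), np.float64(0.0008680393556137676)])
0.113 0.039055634409538444 [ 0.54952625 -0.21445493  0.113     ] -1.8169174425802632
0.117 0.03849743095240358 [ 0.549806   -0.21330475  0.117     ] -1.8169174425802634
0.121 0.037939227495268776 [ 0.55008575 -0.21215458  0.121     ] -1.8169174425802634
```

```bash
python3 -c "
from station import r
print(r.sign_off(), r.get_state()['time_s'])"
```

```text
the job is handed in; nothing more can be done
the job is handed in; nothing more can be done
```

The long steel wing screw is standing in the deep well, seated and turned a quarter turn clockwise, and I handed the job in at about 15.5 s. I lifted it from the middle hole of the stand and lowered it upright down the funnel with its wings along the block. I then turned it 1.96 rad clockwise and came back about 0.38 rad through the free play. I opened the fingers and raised the arm 15 cm clear.

**Turn:** the gripper ended 1.58 rad from its start. In the last pictures the wings lie 0.01 rad off square to the block. The collar's orange marks have moved round with the screw. Turning with no downward load, I felt about 0.06 N m in most readings, which matches the thread's friction.

**Depth:** this was the less certain check.
- The screw stopped at the same height on all three tries, about 2–4 mm above my first estimate.
- I took it as seated: the sideways shifts did not change the stop height, and pressing again after the turn did not sink it.
- Measured in the pictures, the head top is about 41 mm above the rim, against 46 mm for a fully seated screw. That errs low rather than high, so I put it down to a picking error of a few mm in the images.

**Stand:** the wings of the screws in the stand lay across the row, not along it as the description says. I gripped by what the pictures showed.

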